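# Pin the shackle inspection stand

## Task

Lock the swivel arm of the shackle inspection stand: turn the arm by its upright post until the hole in the arm lies over the hole in the stand's ear block, then take the T-handled locking pin from the rack, push it down through both holes until its flange sits flat on the arm, and let go. Leave the round-knobbed plug in the rack.

Things in the scene. Friction and masses are not known exactly. Their poses are not given: they have to be found in the camera images.
- lock_hole (a point): Stand: fixed grey steel foot with a pivot boss and an ear block 70 x 80 mm, 42 mm high, with a vertical 30 mm round hole right through it. This point: centre of the hole's mouth on the ear's top face, 42 mm above the bench. x axis points level from the arm's vertical pivot axis to this hole; the pivot axis is 85 mm behind (x = -85 mm in this frame). z up.
- swivel (a joint): Angle of the flat steel swivel arm about its vertical pivot, rad, positive anticlockwise seen from above. 0 = the arm's hole exactly over the ear's hole. Starts between -1.1 and -0.55. No stop or click at 0 (travel -1.4 to 0.5); light friction (about 1 N at the post) holds the arm where it is left.
- swivel_hole (a point): Centre of the mouth of the arm's vertical 30 mm through hole, on the arm's top face, 54 mm above the bench, 85 mm from the pivot. The arm is 12 mm thick, 56 mm wide here, and slides over the ear block. x axis points from the pivot along the arm to the post. The arm's tail beyond the pivot carries a clamped orange shackle, up to about 150 mm above the bench.
- swivel_post (a point): Upright round steel grip post near the arm's free end, 20 mm diameter, from the arm's top (54 mm above the bench) up to 106 mm; 145 mm from the pivot, in line with pivot and arm hole. This point is on its axis, 85 mm above the bench, a good height to grip. It turns with the arm; the fingers may slip round it.
- pin_grip (a point): Plain steel locking pin, about 190 g, upright in one of two holes of a grey rack (170 x 70 mm plate, top 60 mm above the bench). Point: centre of its T-bar, 60 mm long (its x axis), 16 wide, 16 high. Flange 44 mm across, 6 thick, underside 34 mm below the point; shank 14 mm thick, coned tip 84 mm below. Point is 94 mm above the bench in the rack, 88 fully home.
- plug_knob (a point): Bystander in the rack's other hole, 90 mm from the pin: short plain steel stub plug with a round ball knob of 34 mm diameter; this point is the ball's centre, 93 mm above the bench. To be left in the rack.
Things that resemble listed ones, but are neither listed nor needed, are in the scene too. Leave any orange or red look-alike of the part that bears pin_grip alone.

How it is judged:
By the outcome, as a careful person would: the job done as asked, in the order asked, and still so for the second after the job is handed in, with the robot touching nothing.
It also fails if it takes over 58 s, if anything falls off the work surface, if the arm or the gripper's body presses on something with over 40 N, if the wrist force passes 120 N, or if a joint passes its speed limit or range.

## Robot

A 6-joint arm with a two-finger parallel gripper is mounted at the origin on the work surface. World frame = base frame: x ahead of the robot, y to its left, z up, the work surface at z = 0. Lengths are in mm, angles in rad, forces in N, time in s.
With the tool pointing down it reaches from about 375 to 750 mm from the base axis. Payload 9 kg.
Tool frame: the origin (TCP) lies between the finger pads; the fingertips stand 14 mm ahead of it and the grasp point (between the pads) lies 5 mm behind it; z points along the fingers, y is the line along which they close (so a half turn about z gives the same grasp; the last joint's range is limited). The gripper opens to 85 mm and grips with 20 to 120 N. Pads are 22 mm wide; open, the fingers measure 114 mm over their backs; the gripper's body (76 mm by 85 mm) begins 54 mm behind the grasp point. The pads swing forward as they close: fully open they stand 13 mm farther back than shut.
Start: joints at [0.945, 0.104, 0.097, 1.564, 0, 1.353], TCP at [237.961, 550.826, 245.331] pointing down, gripper open.
Joint ranges: [-2.99, 2.99], [-0.84, 1.86], [-1.1, 1.16], [-1.84, 2.11], [-1.51, 1.56], [-3.14, 3.14]. Speed limits (rad/s): [2.22, 2.22, 2.57, 3.14, 3.14, 3.14].

## Interface

Orientations are given as a 3x3 rotation matrix whose columns are the frame's x, y, z axes.
In Python, from cell import telemetry, imaging, workorder gives the robot as it stands.
- The arm moves only by the tool move_arm, never from a script. Its argument "deltas" is a list of rows, each an object of numbers: "gripper": the opening, from 0 (shut) to 1 (fully open); "tx", "ty", "tz": the shift along the tool's x, y, z in cm; "ax", "ay", "az": the turn, a rotation vector about the tool's x, y, z in rad. In form: [{"gripper": .., "tx": .., "ty": .., "tz": .., "ax": .., "ay": .., "az": ..}, ...]. A call has 1 to 20 rows; each row is the pose to reach, as a shift and turn from the pose commanded when the call began, along the tool's axes at that moment; what a row does not reach only later rows make up. A row lasts 1/10 s, in which the tool goes at most 50 mm and 8.59 degrees, less where a joint would pass 70% of its speed; a pose out of reach is approached as far as the arm can. A call with a gripper value outside its range is refused whole. The fingers move at their own pace and stop on an object; "force" is the grip in N (left out, the last holds). Time passes only in rows, so rows that repeat a pose let the fingers close. It gives the time, the measured TCP pose, the force, the opening and the grip force at its end, in the units of the state.
- telemetry.sense(): the state, without advancing time (a new reading comes with each control period).
- imaging.capture(name): name is "side" or "top"; returns a dict with "img" (384x512x3 uint8, blue, green, red), "range_z" (384x512 float32, mm along the optical axis (not along the pixel's ray), 0 where there is no reading), "mtx" (3x3 intrinsics, pixels), "extrinsics" (4x4, takes a point from camera to world coordinates). Camera axes: x right, y up, looking along -z (the intrinsics and any distortion apply to the point x, -y, -z); pixel columns grow to the right and rows downward; lengths in mm; the calibration is good to about 2 mm. A picture is of the moment at which its call begins.
- workorder.close_job(): hands the job in; it is judged then, once.
The state is a dict: "clock": time; "qpos": joint angles; "joint_vel": joint speeds; "effort": joint torques, N m; "tcp_pos": TCP position; "tool_rot": TCP orientation; "force": force on the tool from outside, world axes, zero at the start; "wrist_torque": the same for the moment, N m; "grip_width": opening from 0.0 (shut) to 1.0 (fully open); "grip_force": force on a finger pad.
Only numpy, scipy, OpenCV 4.12 (cv2) and the standard library are available. Lean on these libraries where they do the work, as an engineer would, in place of code of your own. Each camera call takes 0.05 s, during which the arm holds its last target. There are 200 camera calls.

## Working session

There is one attempt and no reset: what is moved stays moved. The work goes in short steps, Python scripts to look and compute and a tool call to move; the robot and the scene stay as the last step left them, time stands still between calls to the robot, and variables do not carry over. Pictures are saved under pics/ and viewed, at most 10 in all, crops included, and the job is handed in when it is done.

Besides the shell and the picture viewer there is one more tool, called after "Request:" by a JSON object that holds its "name" and its "arguments", one argument or row to a line. move_arm: Moves the arm, as the interface text tells. Its arguments: {"type":"object","properties":{"deltas":{"type":"array","items":{"type":"object","properties":{"gripper":{"type":"number"},"tx":{"type":"number"},"ty":{"type":"number"},"tz":{"type":"number"},"ax":{"type":"number"},"ay":{"type":"number"},"az":{"type":"number"}}}},"force":{"type":"number"}},"required":["deltas"]}

```bash
mkdir -p pics; cat > h.py <<'E'
import numpy as np, cv2
from cell import telemetry, imaging, workorder
def cap(n):
    c=imaging.capture(n); np.savez('/tmp/%s.npz'%n,**{k:c[k] for k in('img','range_z','mtx','extrinsics')}); return c
def load(n): return dict(np.load('/tmp/%s.npz'%n))
def pts(c):
    K=c['mtx'];d=c['range_z'];v,u=np.mgrid[:384,:512]
    P=np.stack([(u-K[0,2])/K[0,0]*d,-(v-K[1,2])/K[1,1]*d,-d,np.ones_like(d)],-1)
    W=(P@c['extrinsics'].T)[...,:3]; W[d==0]=np.nan; return W
def ray(c,u,v,z):
    K=c['mtx'];E=c['extrinsics'];d=E[:3,:3]@[(u-K[0,2])/K[0,0],-(v-K[1,2])/K[1,1],-1];o=E[:3,3]
    return o+d*(z-o[2])/d[2]
def proj(c,p):
    E=np.linalg.inv(c['extrinsics']);q=E[:3,:3]@p+E[:3,3];K=c['mtx']
    return K[0,0]*q[0]/-q[2]+K[0,2],K[1,1]*-q[1]/-q[2]+K[1,2]
E
python3 - <<'E'
from h import *
a=cap('top');b=cap('side')
cv2.imwrite('pics/a.png',cv2.resize(a['img'],(800,600)));cv2.imwrite('pics/b.png',cv2.resize(b['img'],(800,600)))
for c in(a,b):print(c['mtx'],c['extrinsics'].round(3),(c['range_z']>0).mean())
print([k for k in a])
E
```

```text
[[404.12510377   0.         256.51586376]
 [  0.         404.12510377 187.58668007]
 [  0.           0.           1.        ]] [[-1.100000e-02  9.980000e-01 -5.500000e-02  4.445370e+02]
 [-1.000000e+00 -9.000000e-03  3.000000e-02  1.186250e+02]
 [ 2.900000e-02  5.500000e-02  9.980000e-01  1.034619e+03]
 [ 0.000000e+00  0.000000e+00  0.000000e+00  1.000000e+00]] 0.9959564208984375
[[492.49936431   0.         253.24950774]
 [  0.         492.49936431 190.7418799 ]
 [  0.           0.           1.        ]] [[ 9.980000e-01  4.400000e-02 -4.500000e-02  4.429390e+02]
 [-6.300000e-02  7.750000e-01 -6.290000e-01 -6.475950e+02]
 [ 8.000000e-03  6.300000e-01  7.760000e-01  1.034959e+03]
 [ 0.000000e+00  0.000000e+00  0.000000e+00  1.000000e+00]] 0.9959971110026041
['img', 'range_z', 'mtx', 'extrinsics']
```

View pics/a.png

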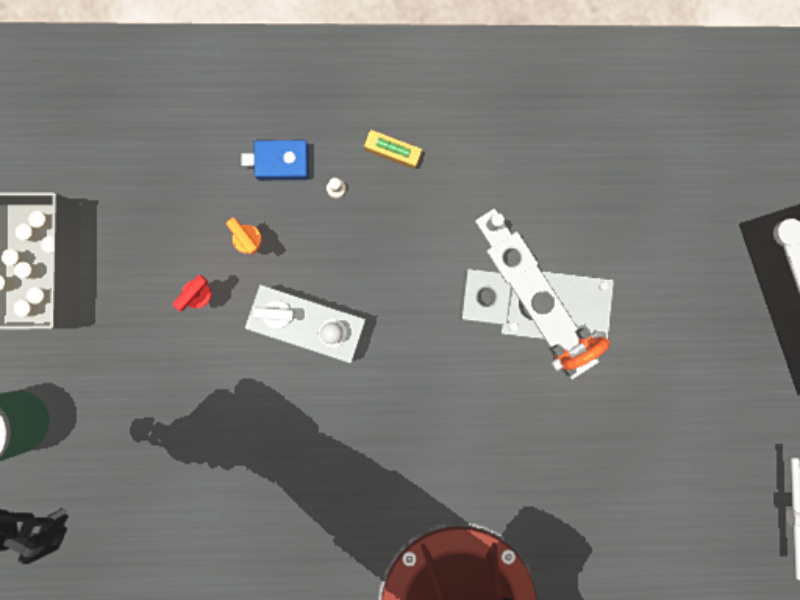

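View pics/b.png

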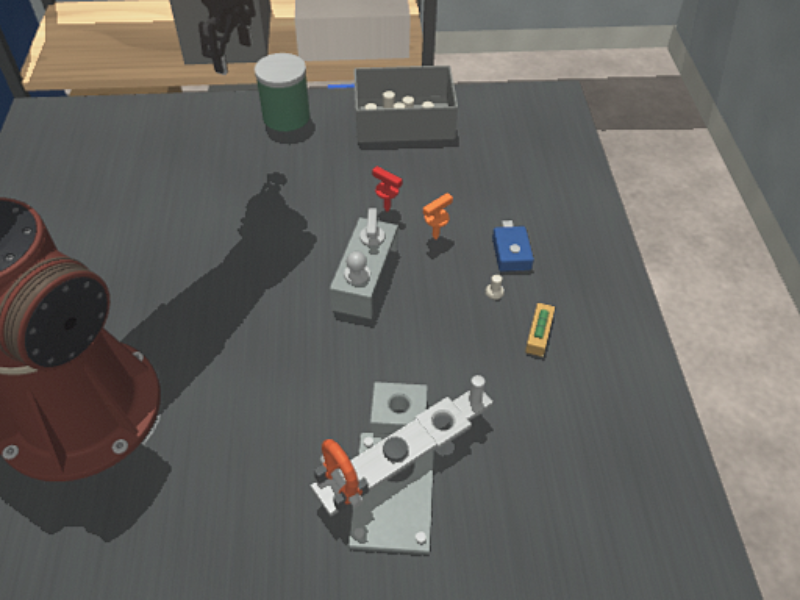

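Top view (800-px image): the grey T-pin is at (272,314) in the rack and the knob plug at (332,332). The ear hole is at (487,296), the arm hole at (512,257), the post top at (496,218) and the pivot cap at (543,302). Possible look-alikes for the pin are the red T (190,293), the orange T (243,237), the knob plug (332,332) and the white knob (336,187). I choose the grey T in the rack.

```bash
cat > m.py <<'E'
from h import *
def blob(c,m,box,z,name):
    x0,y0,x1,y1=box; mm=np.zeros(m.shape,np.uint8); mm[y0:y1,x0:x1]=m[y0:y1,x0:x1]
    n,l,s,ce=cv2.connectedComponentsWithStats(mm)
    i=1+s[1:,4].argmax(); cn=max(cv2.findContours((l==i).astype(np.uint8),0,1)[0],key=len)
    (u,v),wh,an=cv2.minAreaRect(cn); p=ray(c,*ce[i],z)
    print(name,'px',ce[i].round(1),'area',s[i,4],'rect',np.round(wh,1),round(an,1),'->',p.round(1)); return p,cn
if __name__=='__main__':
    for n in('top','side'):
        c=load(n);W=pts(c);g=c['img'].max(2);Z=W[...,2];S=np.array(c['img']).ptp(2) if hasattr(c['img'],'ptp') else np.ptp(c['img'],axis=2)
        print(n)
        B=dict(top=[(300,176,322,202),(318,154,338,175),(335,180,358,205),(158,188,192,213),(200,200,222,224),(308,130,326,152)],
               side=[(242,246,268,268),(272,258,296,278),(238,272,268,300),(225,128,252,162),(216,156,240,182),(298,238,316,266)])[n]
        blob(c,g<110,B[0],42,'ear');blob(c,g<110,B[1],54,'armhole');blob(c,g<110,B[2],58,'cap')
        p,cn=blob(c,(Z>90)&(Z<112)&(S<30),B[3],102,'T')
        q=np.array([ray(c,*x[0],102)[:2] for x in cn],np.float32);print(cv2.minAreaRect(q))
        blob(c,(Z>78),B[4],100,'knob');p,cn=blob(c,(Z>98),B[5],106,'posttop')
        print('T z',np.nanpercentile(Z[B[3][1]:B[3][3],B[3][0]:B[3][2]],[50,90,97]),'post',np.nanmax(Z[B[5][1]:B[5][3],B[5][0]:B[5][2]]))
    c=load('top');i=c['img'];cv2.imwrite('pics/c.png',np.hstack([cv2.resize(i[175:235,145:245],(400,240),interpolation=2),cv2.resize(i[125:245,290:400],(400,436),interpolation=2)[:240]]))
E
python3 m.py
```

```text
top
ear px [307.8 190.7] area 27 rect [10.7  4.9] 73.3 -> [490.3 -37.6  42. ]
armhole px [323.8 163.5] area 26 rect [ 4.1 10.2] 11.3 -> [556.3 -76.3  54. ]
cap px [336.4 201. ] area 12 rect [6.4 1.9] 51.3 -> [ 463.9 -104.5   58. ]
T px [174.4 200.5] area 180 rect [26.2  6.8] 4.4 -> [467.8 279.5 102. ]
((467.8548583984375, 280.09259033203125), (59.73779296875, 15.64646053314209), 85.02955627441406)
knob px [211.6 212.8] area 168 rect [14. 13.] 90.0 -> [438.9 194.9 100. ]
posttop px [317.8 140.4] area 59 rect [7.1 8.5] 45.0 -> [604.5 -52.9 106. ]
T z [ 61.31628205 101.96300069 103.74519227] post 109.873833997097
side
ear px [255.1 258.5] area 105 rect [ 9. 12.] 90.0 -> [492.5 -47.5  42. ]
armhole px [283.1 269.6] area 100 rect [ 9. 12.] 90.0 -> [553.5 -87.6  54. ]
cap px [252.5 287.6] area 198 rect [16. 15.] 90.0 -> [ 481.3 -130.8   58. ]
T px [237.8 142.1] area 117 rect [19.  6.] 90.0 -> [467.  275.8 102. ]
((467.4449157714844, 274.85888671875), (70.45403289794922, 16.02147674560547), 87.3084716796875)
knob px [228.  166.9] area 140 rect [12. 12.] 90.0 -> [438.3 190.9 100. ]
posttop px [305.7 244.3] area 69 rect [9. 8.] 90.0 -> [604.7 -56.2 106. ]
T z [ 61.77977714 101.91385668 105.86817451] post 112.33425045367585
```

View pics/c.png

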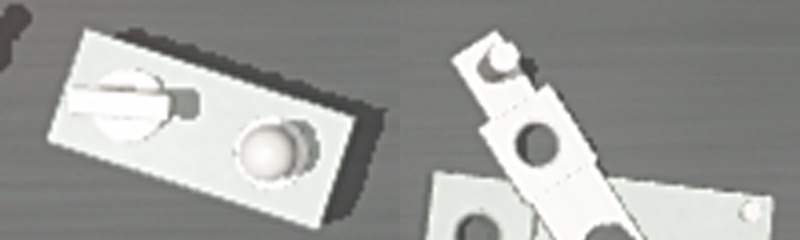

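The crop shows the grey T-pin (bar at 118,100) beside the ball plug (268,152) in the rack, so the choice holds. The hole masks caught only the shadowed part, so I'll refine them.

```bash
cat > holes.py <<'E'
from m import *
def circ(c,u,v,z,name,r=9,thr=185):
    # sub-pixel mouth outline: upsampled threshold contour cast on plane z
    k=8; x0,y0=int(u)-r,int(v)-r; p=cv2.resize(c['img'].max(2)[y0:y0+2*r+1,x0:x0+2*r+1],None,fx=k,fy=k,interpolation=cv2.INTER_CUBIC)
    cs=cv2.findContours((p<thr).astype(np.uint8),0,1)[0]
    cn=max([q for q in cs if cv2.pointPolygonTest(q,((u-x0+.5)*k,(v-y0+.5)*k),True)>-12],key=cv2.contourArea)
    q=np.array([ray(c,x0+(a+.5)/k-.5,y0+(b+.5)/k-.5,z)[:2] for a,b in cn[:,0]],np.float32)
    e=cv2.fitEllipse(q); print(name,np.round(e[0],1),'axes',np.round(e[1],1)); return np.array(e[0])
if __name__=='__main__':
    for n,l in(('top',[(311,189,42),(328,164,54),(347,193,54)]),('side',[(255,258,42),(283,269,54),(253,286,54)])):
        c=load(n);print(n)
        for (u,v,z),s in zip(l,('ear','arm','cap')):
            for t in(165,185,200):
                try: circ(c,u,v,z,s,thr=t)
                except Exception as e: print(s,e)
E
python3 holes.py
```

```text
top
ear [493.  -44.9] axes [30.3 30.7]
ear [493.1 -45. ] axes [31.6 31.8]
ear [493.1 -45.1] axes [32.7 32.8]
arm [554.1 -84.2] axes [28.5 28.9]
arm [554.1 -84.4] axes [29.5 29.9]
arm [554.1 -84.4] axes [30.1 30.6]
cap [ 482.5 -131.7] axes [34.3 36. ]
cap [ 482.5 -131.8] axes [35.2 36.9]
cap [ 482.6 -131.8] axes [35.9 37.4]
side
ear [492.7 -45.4] axes [36.1 36.7]
ear [492.5 -45.6] axes [52.2 60.5]
ear [492.5 -45.6] axes [52.2 60.5]
arm [553.3 -85.9] axes [31.7 33.1]
arm [553.6 -85.1] axes [34.4 35. ]
arm [553.9 -84.7] axes [36.1 36.6]
cap [ 482.1 -128.2] axes [37.3 41.4]
cap [ 480.8 -126. ] axes [37.2 50. ]
cap [ 480.9 -126. ] axes [38.  50.1]
```

```bash
cat >> h.py <<'E'
def go(p,a):
    "print tool deltas to TCP p with tool x at world yaw a (mod pi), tool down"
    s=telemetry.sense();R=np.array(s['tool_rot']);t=R.T@(np.array(p)-s['tcp_pos'])/10
    a0=np.arctan2(R[1,0],R[0,0]);az=-((a-a0+np.pi/2)%np.pi-np.pi/2)
    print('clock',round(s['clock'],2),'yaw',a0.round(3),'q6',np.round(s['qpos'][5],2),'tilt',R[2].round(3),'move',t.round(2),'az',az.round(3),'force',np.round(s['force'],1),'grip',s['grip_width'])
E
python3 -c "
from h import *
go((605,-53.1,180),.553);go((605,-53.1,80),.553)"
```

```text
clock 0.1 yaw 2.734 q6 1.35 tilt [ 0.    -0.001 -1.   ] move [-57.65 -40.85   6.49] az -0.961 force [-0.1  0.3 -0.7] grip 1.00238680162955
clock 0.1 yaw 2.734 q6 1.35 tilt [ 0.    -0.001 -1.   ] move [-57.65 -40.84  16.49] az -0.961 force [-0.1  0.3 -0.7] grip 1.00238680162955
```

Request:
{"name": "move_arm", "arguments": {
  "deltas": [
    {"gripper":1,"tx":-57.65,"ty":-40.85,"tz":5,"az":-0.96},
    {"gripper":1,"tx":-57.65,"ty":-40.85,"tz":5,"az":-0.96},
    {"gripper":1,"tx":-57.65,"ty":-40.85,"tz":5,"az":-0.96},
    {"gripper":1,"tx":-57.65,"ty":-40.85,"tz":5,"az":-0.96},
    {"gripper":1,"tx":-57.65,"ty":-40.85,"tz":5,"az":-0.96},
    {"gripper":1,"tx":-57.65,"ty":-40.85,"tz":5,"az":-0.96},
    {"gripper":1,"tx":-57.65,"ty":-40.85,"tz":5,"az":-0.96},
    {"gripper":1,"tx":-57.65,"ty":-40.85,"tz":5,"az":-0.96},
    {"gripper":1,"tx":-57.65,"ty":-40.85,"tz":5,"az":-0.96},
    {"gripper":1,"tx":-57.65,"ty":-40.85,"tz":5,"az":-0.96},
    {"gripper":1,"tx":-57.65,"ty":-40.85,"tz":5,"az":-0.96},
    {"gripper":1,"tx":-57.65,"ty":-40.85,"tz":5,"az":-0.96},
    {"gripper":1,"tx":-57.65,"ty":-40.85,"tz":5,"az":-0.96},
    {"gripper":1,"tx":-57.65,"ty":-40.85,"tz":5,"az":-0.96},
    {"gripper":1,"tx":-57.65,"ty":-40.85,"tz":5,"az":-0.96},
    {"gripper":1,"tx":-57.65,"ty":-40.85,"tz":5,"az":-0.96},
    {"gripper":1,"tx":-57.65,"ty":-40.85,"tz":5,"az":-0.96},
    {"gripper":1,"tx":-57.65,"ty":-40.85,"tz":5,"az":-0.96}
  ],
  "force": 40
}}

```text
validation failed for argument at $.de...
```

```bash
python3 -c "
from h import *
go((605,-53.1,80),.553)"
```

```text
clock 0.1 yaw 2.734 q6 1.35 tilt [ 0.    -0.001 -1.   ] move [-57.65 -40.84  16.49] az -0.961 force [-0.1  0.3 -0.7] grip 1.00238680162955
```

Request:
{"name": "move_arm", "arguments": {
  "deltas": [
    {"gripper":1,"tx":-4,"ty":-2.8,"tz":0.3,"ax":0,"ay":0,"az":-0.06}
  ],
  "force": 40
}}

```text
clock: 0.2
tcp_pos: [261.7, 511.1, 241.2]
tool_rot: [[-0.942, 0.336, -0.001], [0.336, 0.942, 0.0], [0.001, -0.0, -1.0]]
force: [1.9, -0.4, 0.8]
grip_width: 1.002
grip_force: 0.0
```

```bash
python3 -c "
from h import *
go((605,-53.1,195),.553)"
```

```text
clock 0.2 yaw 2.799 q6 1.21 tilt [ 0.001 -0.    -1.   ] move [-51.31 -41.59   4.56] az -0.896 force [ 1.9 -0.4  0.8] grip 1.0023316138094256
```

Request:
{"name": "move_arm", "arguments": {
  "deltas": [
    {"gripper":1,"tx":-51.3,"ty":-41.6,"tz":4.5,"ax":0,"ay":0,"az":-0.9},
    {"gripper":1,"tx":-51.3,"ty":-41.6,"tz":4.5,"ax":0,"ay":0,"az":-0.9},
    {"gripper":1,"tx":-51.3,"ty":-41.6,"tz":4.5,"ax":0,"ay":0,"az":-0.9},
    {"gripper":1,"tx":-51.3,"ty":-41.6,"tz":4.5,"ax":0,"ay":0,"az":-0.9},
    {"gripper":1,"tx":-51.3,"ty":-41.6,"tz":4.5,"ax":0,"ay":0,"az":-0.9},
    {"gripper":1,"tx":-51.3,"ty":-41.6,"tz":4.5,"ax":0,"ay":0,"az":-0.9},
    {"gripper":1,"tx":-51.3,"ty":-41.6,"tz":4.5,"ax":0,"ay":0,"az":-0.9},
    {"gripper":1,"tx":-51.3,"ty":-41.6,"tz":4.5,"ax":0,"ay":0,"az":-0.9},
    {"gripper":1,"tx":-51.3,"ty":-41.6,"tz":4.5,"ax":0,"ay":0,"az":-0.9},
    {"gripper":1,"tx":-51.3,"ty":-41.6,"tz":4.5,"ax":0,"ay":0,"az":-0.9},
    {"gripper":1,"tx":-51.3,"ty":-41.6,"tz":4.5,"ax":0,"ay":0,"az":-0.9},
    {"gripper":1,"tx":-51.3,"ty":-41.6,"tz":4.5,"ax":0,"ay":0,"az":-0.9},
    {"gripper":1,"tx":-51.3,"ty":-41.6,"tz":4.5,"ax":0,"ay":0,"az":-0.9},
    {"gripper":1,"tx":-51.3,"ty":-41.6,"tz":4.5,"ax":0,"ay":0,"az":-0.9},
    {"gripper":1,"tx":-51.3,"ty":-41.6,"tz":4.5,"ax":0,"ay":0,"az":-0.9}
  ],
  "force": 40
}}

```text
clock: 1.7
tcp_pos: [605.2, -61.4, 194.9]
tool_rot: [[-0.854, -0.52, -0.002], [-0.52, 0.854, -0.0], [0.002, 0.001, -1.0]]
force: [-0.2, 0.3, 0.0]
grip_width: 1.002
grip_force: 0.0
```

```bash
python3 -c "
from h import *
go((605,-53.1,80),.553)"
```

```text
clock 1.7 yaw -2.594 q6 -0.86 tilt [ 0.002  0.001 -1.   ] move [-0.44  0.71 11.49] az -0.006 force [-0.2  0.3  0. ] grip 1.001684703268932
```

Request:
{"name": "move_arm", "arguments": {
  "deltas": [
    {"gripper":1,"tx":-0.4,"ty":0.7,"tz":3,"ax":0,"ay":0,"az":0},
    {"gripper":1,"tx":-0.4,"ty":0.7,"tz":6,"ax":0,"ay":0,"az":0},
    {"gripper":1,"tx":-0.4,"ty":0.7,"tz":9,"ax":0,"ay":0,"az":0},
    {"gripper":1,"tx":-0.4,"ty":0.7,"tz":11.5,"ax":0,"ay":0,"az":0},
    {"gripper":1,"tx":-0.4,"ty":0.7,"tz":11.5,"ax":0,"ay":0,"az":0},
    {"gripper":1,"tx":-0.4,"ty":0.7,"tz":11.5,"ax":0,"ay":0,"az":0}
  ],
  "force": 40
}}

```text
clock: 2.3
tcp_pos: [603.5, -48.3, 82.6]
tool_rot: [[-0.851, -0.525, -0.001], [-0.525, 0.851, 0.0], [0.0, 0.001, -1.0]]
force: [0.2, 0.1, 1.0]
grip_width: 0.999
grip_force: 0.0
```

```bash
python3 -c "
from h import *
go((605,-53.1,80),.553)
cv2.imwrite('pics/d.png',cap('top')['img'][90:270,230:410].repeat(3,0).repeat(3,1))"
```

```text
clock 2.3 yaw -2.589 q6 -0.85 tilt [ 0.     0.001 -1.   ] move [ 0.12 -0.49  0.26] az -0.001 force [0.2 0.1 1. ] grip 0.9993222278720932
```

View pics/d.png

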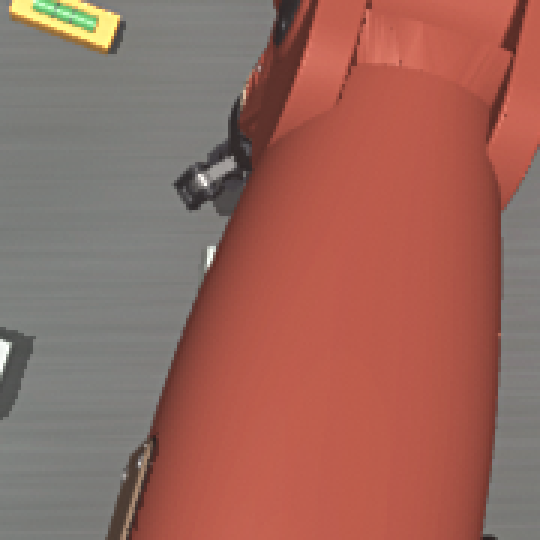

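The robot's own forearm hides the stand from above, with one finger visible near (205,180). The closing line is tangential, so I'll correct the 5 mm offset and close on the post.

Request:
{"name": "move_arm", "arguments": {
  "deltas": [
    {"gripper":1,"tx":0.1,"ty":-0.5,"tz":0.2,"ax":0,"ay":0,"az":0},
    {"gripper":0.5,"tx":0.1,"ty":-0.5,"tz":0.2,"ax":0,"ay":0,"az":0},
    {"gripper":0,"tx":0.1,"ty":-0.5,"tz":0.2,"ax":0,"ay":0,"az":0},
    {"gripper":0,"tx":0.1,"ty":-0.5,"tz":0.2,"ax":0,"ay":0,"az":0},
    {"gripper":0,"tx":0.1,"ty":-0.5,"tz":0.2,"ax":0,"ay":0,"az":0},
    {"gripper":0,"tx":0.1,"ty":-0.5,"tz":0.2,"ax":0,"ay":0,"az":0},
    {"gripper":0,"tx":0.1,"ty":-0.5,"tz":0.2,"ax":0,"ay":0,"az":0},
    {"gripper":0,"tx":0.1,"ty":-0.5,"tz":0.2,"ax":0,"ay":0,"az":0},
    {"gripper":0,"tx":0.1,"ty":-0.5,"tz":0.2,"ax":0,"ay":0,"az":0},
    {"gripper":0,"tx":0.1,"ty":-0.5,"tz":0.2,"ax":0,"ay":0,"az":0}
  ],
  "force": 30
}}

```text
clock: 3.35
tcp_pos: [605.7, -53.4, 80.5]
tool_rot: [[-0.851, -0.525, 0.0], [-0.525, 0.851, -0.0], [-0.0, -0.0, -1.0]]
force: [-1.4, -0.4, 2.8]
grip_width: 0.228
grip_force: 29.3
```

```bash
python3 -c "
from h import *
go((605,-53.1,80),.553)
P=np.array([481.7,-129.3]);s=telemetry.sense();print(s['grip_force'])
R=np.array(s['tool_rot']);t=np.array(s['tcp_pos'])
v=t[:2]-P;print('radius',np.hypot(*v),'ang',np.arctan2(v[1],v[0]))
a0=np.arctan2(v[1],v[0])
for th in np.linspace(a0,1.437,9)[1:]:
  q=[*(P+145*np.array([np.cos(th),np.sin(th)])),80]
  print((R.T@(q-t)/10).round(2),round(-(th-a0),3))"
```

```text
clock 3.35 yaw -2.589 q6 -0.85 tilt [-0. -0. -1.] move [0.04 0.06 0.05] az -0.001 force [-1.4 -0.4  2.8] grip 0.2278588683829382
29.31575059890747
radius 145.34725085005064 ang 0.5494683449257481
[0.12 1.61 0.05] -0.111
[0.38 3.19 0.05] -0.222
[0.82 4.74 0.05] -0.333
[1.42 6.23 0.05] -0.444
[2.19 7.64 0.05] -0.555
[3.11 8.96 0.05] -0.666
[ 4.16 10.17  0.05] -0.777
[ 5.35 11.26  0.05] -0.888
```

Request:
{"name": "move_arm", "arguments": {
  "deltas": [
    {"gripper":0,"tx":0.05,"ty":0.8,"tz":0,"ax":0,"ay":0,"az":-0.055},
    {"gripper":0,"tx":0.1,"ty":1.6,"tz":0,"ax":0,"ay":0,"az":-0.11},
    {"gripper":0,"tx":0.25,"ty":2.4,"tz":0,"ax":0,"ay":0,"az":-0.165},
    {"gripper":0,"tx":0.4,"ty":3.2,"tz":0,"ax":0,"ay":0,"az":-0.22},
    {"gripper":0,"tx":0.6,"ty":4.0,"tz":0,"ax":0,"ay":0,"az":-0.28},
    {"gripper":0,"tx":0.8,"ty":4.75,"tz":0,"ax":0,"ay":0,"az":-0.33},
    {"gripper":0,"tx":1.1,"ty":5.5,"tz":0,"ax":0,"ay":0,"az":-0.39},
    {"gripper":0,"tx":1.4,"ty":6.25,"tz":0,"ax":0,"ay":0,"az":-0.44},
    {"gripper":0,"tx":1.8,"ty":6.95,"tz":0,"ax":0,"ay":0,"az":-0.5},
    {"gripper":0,"tx":2.2,"ty":7.65,"tz":0,"ax":0,"ay":0,"az":-0.555},
    {"gripper":0,"tx":2.65,"ty":8.3,"tz":0,"ax":0,"ay":0,"az":-0.61},
    {"gripper":0,"tx":3.1,"ty":8.95,"tz":0,"ax":0,"ay":0,"az":-0.665},
    {"gripper":0,"tx":3.6,"ty":9.6,"tz":0,"ax":0,"ay":0,"az":-0.72},
    {"gripper":0,"tx":4.15,"ty":10.2,"tz":0,"ax":0,"ay":0,"az":-0.775},
    {"gripper":0,"tx":4.75,"ty":10.75,"tz":0,"ax":0,"ay":0,"az":-0.83},
    {"gripper":0,"tx":5.35,"ty":11.25,"tz":0,"ax":0,"ay":0,"az":-0.89},
    {"gripper":0,"tx":5.35,"ty":11.25,"tz":0,"ax":0,"ay":0,"az":-0.89},
    {"gripper":0,"tx":5.35,"ty":11.25,"tz":0,"ax":0,"ay":0,"az":-0.89},
    {"gripper":0,"tx":5.35,"ty":11.25,"tz":0,"ax":0,"ay":0,"az":-0.89}
  ],
  "force": 30
}}

```text
clock: 5.25
tcp_pos: [501.2, 14.2, 80.5]
tool_rot: [[-0.129, -0.992, 0.0], [-0.992, 0.129, -0.0], [0.0, -0.0, -1.0]]
force: [-3.0, -2.0, 4.3]
grip_width: 0.226
grip_force: 30.4
```

```bash
python3 -c "
from h import *
go((501,14.4,80),1.437);go((501,14.4,220),1.437)
cap('top');cv2.imwrite('pics/e.png',cap('side')['img'][190:370,180:340].repeat(3,0).repeat(3,1))"
```

```text
clock 5.25 yaw -1.701 q6 -1.67 tilt [ 0. -0. -1.] move [-0.02  0.03  0.05] az 0.004 force [-3.  -2.   4.3] grip 0.22620938778708216
clock 5.25 yaw -1.701 q6 -1.67 tilt [ 0. -0. -1.] move [ -0.02   0.02 -13.95] az 0.004 force [-3.  -2.   4.3] grip 0.22620938778708216
```

View pics/e.png

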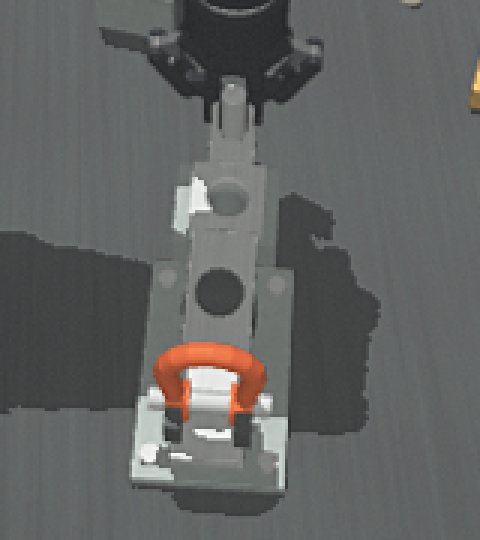

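The arm is now over the ear: arm hole at (228,198), ear block behind it. I'll open, lift and head for the pin.

Request:
{"name": "move_arm", "arguments": {
  "deltas": [
    {"gripper":0.35,"tx":0,"ty":0,"tz":0,"ax":0,"ay":0,"az":0},
    {"gripper":0.6,"tx":0,"ty":0,"tz":0,"ax":0,"ay":0,"az":0},
    {"gripper":0.6,"tx":0,"ty":0,"tz":0,"ax":0,"ay":0,"az":0},
    {"gripper":0.6,"tx":0,"ty":0,"tz":0,"ax":0,"ay":0,"az":0},
    {"gripper":0.6,"tx":0,"ty":0,"tz":-3,"ax":0,"ay":0,"az":0},
    {"gripper":0.6,"tx":0,"ty":0,"tz":-7,"ax":0,"ay":0,"az":0},
    {"gripper":0.6,"tx":0,"ty":0,"tz":-11,"ax":0,"ay":0,"az":0},
    {"gripper":0.6,"tx":0,"ty":0,"tz":-14,"ax":0,"ay":0,"az":0},
    {"gripper":0.6,"tx":0,"ty":0,"tz":-14,"ax":0,"ay":0,"az":0},
    {"gripper":0.6,"tx":0,"ty":0,"tz":-14,"ax":0,"ay":0,"az":0}
  ],
  "force": 30
}}

```text
clock: 6.35
tcp_pos: [501.4, 14.2, 220.7]
tool_rot: [[-0.128, -0.992, 0.001], [-0.992, 0.128, -0.0], [-0.0, -0.001, -1.0]]
force: [0.2, 0.1, -0.5]
grip_width: 0.601
grip_force: 0.0
```

```bash
python3 -c "
from h import *
go((467.8,279,180),1.50)"
```

```text
clock 6.35 yaw -1.699 q6 -1.68 tilt [-0.    -0.001 -1.   ] move [-25.83   6.74   4.06] az -0.058 force [ 0.2  0.1 -0.5] grip 0.6005056031869861
```

Request:
{"name": "move_arm", "arguments": {
  "deltas": [
    {"gripper":1,"tx":-4,"ty":1.05,"tz":0.6,"ax":0,"ay":0,"az":-0.01},
    {"gripper":1,"tx":-8,"ty":2.1,"tz":1.2,"ax":0,"ay":0,"az":-0.02},
    {"gripper":1,"tx":-12,"ty":3.15,"tz":1.8,"ax":0,"ay":0,"az":-0.03},
    {"gripper":1,"tx":-16,"ty":4.2,"tz":2.4,"ax":0,"ay":0,"az":-0.04},
    {"gripper":1,"tx":-20,"ty":5.2,"tz":3,"ax":0,"ay":0,"az":-0.05},
    {"gripper":1,"tx":-24,"ty":6.25,"tz":3.6,"ax":0,"ay":0,"az":-0.06},
    {"gripper":1,"tx":-25.8,"ty":6.75,"tz":4,"ax":0,"ay":0,"az":-0.06},
    {"gripper":1,"tx":-25.8,"ty":6.75,"tz":4,"ax":0,"ay":0,"az":-0.06},
    {"gripper":1,"tx":-25.8,"ty":6.75,"tz":4,"ax":0,"ay":0,"az":-0.06},
    {"gripper":1,"tx":-25.8,"ty":6.75,"tz":4,"ax":0,"ay":0,"az":-0.06}
  ],
  "force": 60
}}

```text
clock: 7.35
tcp_pos: [467.2, 277.9, 179.8]
tool_rot: [[-0.069, -0.998, -0.001], [-0.998, 0.069, -0.0], [0.0, 0.001, -1.0]]
force: [-0.1, -0.0, 0.4]
grip_width: 1.001
grip_force: 0.0
```

```bash
python3 -c "
from holes import *
go((467.6,278.5,89),1.50)
c=cap('top')
P=np.array([481.7,-129.3])
u,v=proj(c,np.array([493,-45,54]))
for t in(70,90,110,150,185): 
  try: circ(c,u,v,54,'arm',thr=t)
  except Exception as e: print(e)
W=pts(c)[...,2];u,v=map(int,proj(c,np.array([501,14.4,106])))
blob(c,W>90,(u-14,v-14,u+15,v+15),106,'post')
i=c['img'];cv2.imwrite('pics/f.png',np.hstack([cv2.resize(i[150:230,270:390],(480,320)),cv2.resize(i[170:234,140:204],(320,320))]))
"
```

```text
clock 7.35 yaw -1.64 q6 -1.21 tilt [ 0.     0.001 -1.   ] move [-0.07 -0.05  9.08] az 0.001 force [-0.1 -0.   0.4] grip 1.0005710839579338
max() iterable argument is empty
max() iterable argument is empty
max() iterable argument is empty
arm [493.4 -44.6] axes [26.6 27.3]
arm [493.5 -44.9] axes [28.5 29.1]
post px [289.8 184.6] area 61 rect [7. 8.] 90.0 -> [501.9  13.9 106. ]
```

View pics/f.png

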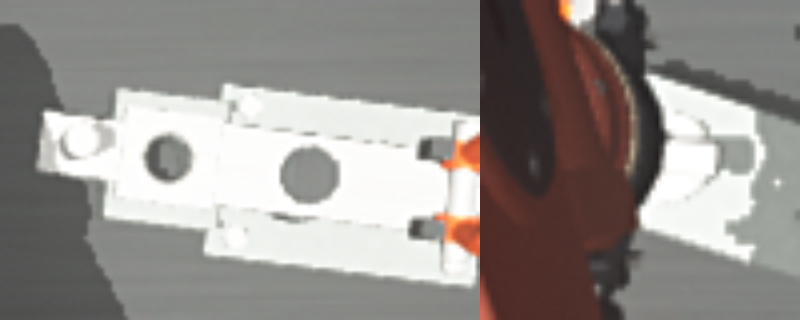

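The arm hole at (168,158) measures (493.5,-44.8) against the ear's (493,-45), so they are aligned. The gripper stands over the T. Next: descend and grip.

Request:
{"name": "move_arm", "arguments": {
  "deltas": [
    {"gripper":1,"tx":0,"ty":0,"tz":2.5,"ax":0,"ay":0,"az":0},
    {"gripper":1,"tx":0,"ty":0,"tz":5,"ax":0,"ay":0,"az":0},
    {"gripper":1,"tx":0,"ty":0,"tz":7.5,"ax":0,"ay":0,"az":0},
    {"gripper":1,"tx":0,"ty":0,"tz":9.1,"ax":0,"ay":0,"az":0},
    {"gripper":1,"tx":0,"ty":0,"tz":9.1,"ax":0,"ay":0,"az":0},
    {"gripper":0.5,"tx":0,"ty":0,"tz":9.1,"ax":0,"ay":0,"az":0},
    {"gripper":0,"tx":0,"ty":0,"tz":9.1,"ax":0,"ay":0,"az":0},
    {"gripper":0,"tx":0,"ty":0,"tz":9.1,"ax":0,"ay":0,"az":0},
    {"gripper":0,"tx":0,"ty":0,"tz":9.1,"ax":0,"ay":0,"az":0},
    {"gripper":0,"tx":0,"ty":0,"tz":9.1,"ax":0,"ay":0,"az":0},
    {"gripper":0,"tx":0,"ty":0,"tz":9.1,"ax":0,"ay":0,"az":0},
    {"gripper":0,"tx":0,"ty":0,"tz":9.1,"ax":0,"ay":0,"az":0},
    {"gripper":0,"tx":0,"ty":0,"tz":9.1,"ax":0,"ay":0,"az":0}
  ],
  "force": 60
}}

```text
clock: 8.7
tcp_pos: [467.5, 278.9, 90.0]
tool_rot: [[-0.068, -0.998, 0.001], [-0.998, 0.068, 0.0], [-0.0, -0.001, -1.0]]
force: [-1.8, -0.8, 5.4]
grip_width: 0.169
grip_force: 59.3
```

Request:
{"name": "move_arm", "arguments": {
  "deltas": [
    {"gripper":0,"tx":0,"ty":0,"tz":-1.5,"ax":0,"ay":0,"az":0},
    {"gripper":0,"tx":0,"ty":0,"tz":-3,"ax":0,"ay":0,"az":0},
    {"gripper":0,"tx":0,"ty":0,"tz":-4.5,"ax":0,"ay":0,"az":0},
    {"gripper":0,"tx":0,"ty":0,"tz":-6,"ax":0,"ay":0,"az":0},
    {"gripper":0,"tx":0,"ty":0,"tz":-8,"ax":0,"ay":0,"az":0},
    {"gripper":0,"tx":0,"ty":0,"tz":-10,"ax":0,"ay":0,"az":0},
    {"gripper":0,"tx":0,"ty":0,"tz":-12,"ax":0,"ay":0,"az":0},
    {"gripper":0,"tx":0,"ty":0,"tz":-13,"ax":0,"ay":0,"az":0},
    {"gripper":0,"tx":0,"ty":0,"tz":-13,"ax":0,"ay":0,"az":0},
    {"gripper":0,"tx":0,"ty":0,"tz":-13,"ax":0,"ay":0,"az":0}
  ],
  "force": 60
}}

```text
clock: 9.7
tcp_pos: [467.1, 278.8, 218.9]
tool_rot: [[-0.069, -0.998, -0.0], [-0.998, 0.069, -0.0], [0.0, 0.0, -1.0]]
force: [-1.1, -0.4, -2.1]
grip_width: 0.174
grip_force: 58.8
```

```bash
python3 -c "
from h import *
go((493.3,-44.9,220),1.437)
c=cap('side');u,v=map(int,proj(c,np.array([467.5,278,190])));cv2.imwrite('pics/g.png',c['img'][v-60:v+80,u-70:u+70].repeat(3,0).repeat(3,1))"
```

```text
clock 9.7 yaw -1.639 q6 -1.2 tilt [ 0.  0. -1.] move [32.12 -4.83 -0.11] az 0.065 force [-1.1 -0.4 -2.1] grip 0.17401826832963196
```

View pics/g.png

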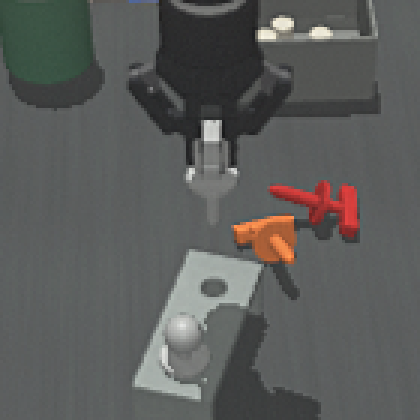

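The pin hangs upright in the grip, with its flange at (212,180), and the plug is still in the rack at (183,335). The red and orange look-alikes now lie on the bench. The orange one was already displaced in the 7.35 s picture, when the gripper had been no lower than 180 mm near it, so they most likely toppled from their tips unaided. I'll carry the pin over the hole.

Request:
{"name": "move_arm", "arguments": {
  "deltas": [
    {"gripper":0,"tx":3,"ty":-0.45,"tz":0,"ax":0,"ay":0,"az":0.01},
    {"gripper":0,"tx":6,"ty":-0.9,"tz":0,"ax":0,"ay":0,"az":0.015},
    {"gripper":0,"tx":9,"ty":-1.35,"tz":0,"ax":0,"ay":0,"az":0.02},
    {"gripper":0,"tx":12,"ty":-1.8,"tz":0,"ax":0,"ay":0,"az":0.025},
    {"gripper":0,"tx":15,"ty":-2.25,"tz":0,"ax":0,"ay":0,"az":0.03},
    {"gripper":0,"tx":18,"ty":-2.7,"tz":0,"ax":0,"ay":0,"az":0.035},
    {"gripper":0,"tx":21,"ty":-3.15,"tz":0,"ax":0,"ay":0,"az":0.04},
    {"gripper":0,"tx":24,"ty":-3.6,"tz":0,"ax":0,"ay":0,"az":0.05},
    {"gripper":0,"tx":27,"ty":-4.05,"tz":0,"ax":0,"ay":0,"az":0.06},
    {"gripper":0,"tx":30,"ty":-4.5,"tz":0,"ax":0,"ay":0,"az":0.065},
    {"gripper":0,"tx":31.5,"ty":-4.75,"tz":0,"ax":0,"ay":0,"az":0.065},
    {"gripper":0,"tx":32.1,"ty":-4.8,"tz":0,"ax":0,"ay":0,"az":0.065},
    {"gripper":0,"tx":32.1,"ty":-4.8,"tz":0,"ax":0,"ay":0,"az":0.065},
    {"gripper":0,"tx":32.1,"ty":-4.8,"tz":0,"ax":0,"ay":0,"az":0.065},
    {"gripper":0,"tx":32.1,"ty":-4.8,"tz":0,"ax":0,"ay":0,"az":0.065}
  ],
  "force": 60
}}

```text
clock: 11.25
tcp_pos: [493.0, -43.6, 219.3]
tool_rot: [[-0.132, -0.991, -0.0], [-0.991, 0.132, 0.0], [-0.0, 0.0, -1.0]]
force: [0.9, 0.3, -2.1]
grip_width: 0.178
grip_force: 58.8
```

```bash
python3 -c "
from h import *
go((493.3,-44.9,152),1.437)
c=cap('side');u,v=map(int,proj(c,np.array([493,-45,120])));cv2.imwrite('pics/i.png',c['img'][v-80:v+80,u-80:u+80].repeat(3,0).repeat(3,1))
# shank pixels: depth points between tip and flange
W=pts(c);m=(W[...,2]>142)&(W[...,2]<178)&(np.hypot(W[...,0]-493,W[...,1]+45)<30)
print(m.sum(),np.nanmedian(W[m],0))
vv,uu=np.nonzero(m)
print('tip px',proj(c,np.array([493.3,-44.9,140])),'mask u mean by row',[(r,uu[vv==r].mean().round(1),(vv==r).sum()) for r in np.unique(vv)])"
```

```text
clock 11.25 yaw -1.703 q6 -1.79 tilt [-0.  0. -1.] move [ 0.12 -0.05  6.73] az 0.002 force [ 0.9  0.3 -2.1] grip 0.1776377767167207
34 [493.16999019 -48.14133101 159.19167569]
tip px (np.float64(255.8290657083923), np.float64(233.9957769342527)) mask u mean by row [(np.int64(228), np.float64(256.0), np.int64(7)), (np.int64(229), np.float64(256.0), np.int64(7)), (np.int64(230), np.float64(256.0), np.int64(7)), (np.int64(231), np.float64(256.0), np.int64(5)), (np.int64(232), np.float64(256.0), np.int64(5)), (np.int64(233), np.float64(256.0), np.int64(3))]
```

View pics/i.png

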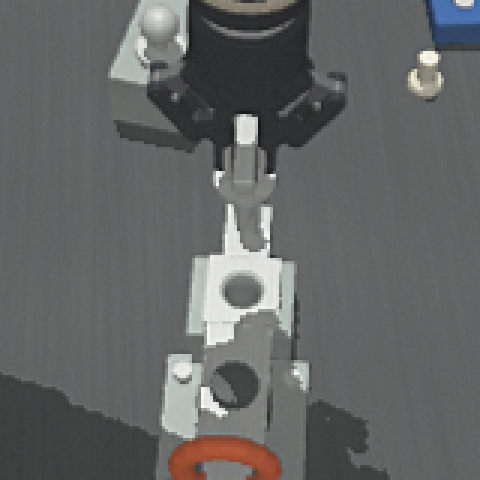

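The pin is upright above the arm hole (pin tip at (252,245), hole at (243,290)). Its column matches the prediction, and the holes still agree. I'll lower it.

Request:
{"name": "move_arm", "arguments": {
  "deltas": [
    {"gripper":0,"tx":0.1,"ty":0,"tz":1.5,"ax":0,"ay":0,"az":0},
    {"gripper":0,"tx":0.1,"ty":0,"tz":3,"ax":0,"ay":0,"az":0},
    {"gripper":0,"tx":0.1,"ty":0,"tz":4.5,"ax":0,"ay":0,"az":0},
    {"gripper":0,"tx":0.1,"ty":0,"tz":6,"ax":0,"ay":0,"az":0},
    {"gripper":0,"tx":0.1,"ty":0,"tz":7,"ax":0,"ay":0,"az":0},
    {"gripper":0,"tx":0.1,"ty":0,"tz":7.5,"ax":0,"ay":0,"az":0},
    {"gripper":0,"tx":0.1,"ty":0,"tz":8,"ax":0,"ay":0,"az":0},
    {"gripper":0,"tx":0.1,"ty":0,"tz":8.5,"ax":0,"ay":0,"az":0},
    {"gripper":0,"tx":0.1,"ty":0,"tz":9,"ax":0,"ay":0,"az":0},
    {"gripper":0,"tx":0.1,"ty":0,"tz":9.5,"ax":0,"ay":0,"az":0},
    {"gripper":0,"tx":0.1,"ty":0,"tz":10,"ax":0,"ay":0,"az":0},
    {"gripper":0,"tx":0.1,"ty":0,"tz":10.5,"ax":0,"ay":0,"az":0},
    {"gripper":0,"tx":0.1,"ty":0,"tz":10.5,"ax":0,"ay":0,"az":0}
  ],
  "force": 60
}}

```text
clock: 12.6
tcp_pos: [492.5, -45.5, 113.4]
tool_rot: [[-0.133, -0.991, -0.001], [-0.991, 0.133, 0.0], [-0.0, 0.001, -1.0]]
force: [0.0, 0.0, -1.8]
grip_width: 0.176
grip_force: 58.8
```

Request:
{"name": "move_arm", "arguments": {
  "deltas": [
    {"gripper":0,"tx":0,"ty":0,"tz":0.5,"ax":0,"ay":0,"az":0},
    {"gripper":0,"tx":0,"ty":0,"tz":1,"ax":0,"ay":0,"az":0},
    {"gripper":0,"tx":0,"ty":0,"tz":1.5,"ax":0,"ay":0,"az":0},
    {"gripper":0,"tx":0,"ty":0,"tz":2,"ax":0,"ay":0,"az":0},
    {"gripper":0,"tx":0,"ty":0,"tz":2.4,"ax":0,"ay":0,"az":0},
    {"gripper":0,"tx":0,"ty":0,"tz":2.6,"ax":0,"ay":0,"az":0},
    {"gripper":0,"tx":0,"ty":0,"tz":2.75,"ax":0,"ay":0,"az":0},
    {"gripper":0,"tx":0,"ty":0,"tz":2.8,"ax":0,"ay":0,"az":0},
    {"gripper":0,"tx":0,"ty":0,"tz":2.85,"ax":0,"ay":0,"az":0},
    {"gripper":0,"tx":0,"ty":0,"tz":2.9,"ax":0,"ay":0,"az":0},
    {"gripper":0,"tx":0,"ty":0,"tz":2.9,"ax":0,"ay":0,"az":0},
    {"gripper":0,"tx":0,"ty":0,"tz":2.9,"ax":0,"ay":0,"az":0}
  ],
  "force": 60
}}

```text
clock: 13.8
tcp_pos: [493.0, -45.7, 85.4]
tool_rot: [[-0.133, -0.991, 0.0], [-0.991, 0.133, 0.0], [-0.0, -0.0, -1.0]]
force: [-1.0, -0.4, -1.2]
grip_width: 0.177
grip_force: 58.8
```

Not in contact yet; about 1 mm to go.

Request:
{"name": "move_arm", "arguments": {
  "deltas": [
    {"gripper":0,"tx":0,"ty":0,"tz":0.05,"ax":0,"ay":0,"az":0},
    {"gripper":0,"tx":0,"ty":0,"tz":0.1,"ax":0,"ay":0,"az":0},
    {"gripper":0,"tx":0,"ty":0,"tz":0.1,"ax":0,"ay":0,"az":0},
    {"gripper":0,"tx":0,"ty":0,"tz":0.15,"ax":0,"ay":0,"az":0},
    {"gripper":0,"tx":0,"ty":0,"tz":0.15,"ax":0,"ay":0,"az":0}
  ],
  "force": 60
}}

```text
clock: 14.3
tcp_pos: [493.0, -45.7, 84.0]
tool_rot: [[-0.133, -0.991, 0.0], [-0.991, 0.133, -0.0], [0.0, -0.0, -1.0]]
force: [-0.8, 0.0, 1.0]
grip_width: 0.175
grip_force: 59.0
```

Request:
{"name": "move_arm", "arguments": {
  "deltas": [
    {"gripper":0,"tx":0,"ty":0,"tz":0.05,"ax":0,"ay":0,"az":0},
    {"gripper":0,"tx":0,"ty":0,"tz":0.05,"ax":0,"ay":0,"az":0},
    {"gripper":0,"tx":0,"ty":0,"tz":0.05,"ax":0,"ay":0,"az":0}
  ],
  "force": 40
}}

```text
clock: 14.6
tcp_pos: [493.3, -45.8, 83.9]
tool_rot: [[-0.133, -0.991, 0.001], [-0.991, 0.133, -0.0], [0.0, -0.001, -1.0]]
force: [-2.1, -0.9, 5.9]
grip_width: 0.175
grip_force: 59.7
```

Seated, with the contact force rising to 6 N. I'll release and lift.

Request:
{"name": "move_arm", "arguments": {
  "deltas": [
    {"gripper":0.3,"tx":0,"ty":0,"tz":0,"ax":0,"ay":0,"az":0},
    {"gripper":0.5,"tx":0,"ty":0,"tz":0,"ax":0,"ay":0,"az":0},
    {"gripper":0.6,"tx":0,"ty":0,"tz":0,"ax":0,"ay":0,"az":0},
    {"gripper":0.6,"tx":0,"ty":0,"tz":0,"ax":0,"ay":0,"az":0},
    {"gripper":0.6,"tx":0,"ty":0,"tz":0,"ax":0,"ay":0,"az":0},
    {"gripper":0.6,"tx":0,"ty":0,"tz":-1.5,"ax":0,"ay":0,"az":0},
    {"gripper":0.6,"tx":0,"ty":0,"tz":-4,"ax":0,"ay":0,"az":0},
    {"gripper":0.6,"tx":0,"ty":0,"tz":-8,"ax":0,"ay":0,"az":0},
    {"gripper":0.6,"tx":0,"ty":0,"tz":-12,"ax":0,"ay":0,"az":0},
    {"gripper":0.6,"tx":-12,"ty":0,"tz":-14,"ax":0,"ay":0,"az":0},
    {"gripper":0.6,"tx":-20,"ty":0,"tz":-14,"ax":0,"ay":0,"az":0},
    {"gripper":0.6,"tx":-25,"ty":0,"tz":-14,"ax":0,"ay":0,"az":0},
    {"gripper":0.6,"tx":-25,"ty":0,"tz":-14,"ax":0,"ay":0,"az":0},
    {"gripper":0.6,"tx":-25,"ty":0,"tz":-14,"ax":0,"ay":0,"az":0}
  ]
}}

```text
clock: 16.0
tcp_pos: [526.2, 203.2, 224.9]
tool_rot: [[-0.133, -0.991, 0.002], [-0.991, 0.133, 0.0], [-0.0, -0.002, -1.0]]
force: [1.7, -1.0, 1.1]
grip_width: 0.599
grip_force: 0.0
```

```bash
python3 -c "
from holes import *
go((493,-45,200),1.437)
for n in('top','side'):
  c=cap(n);W=pts(c);Z=W[...,2]
  u,v=map(int,proj(c,np.array([493,-45,96])))
  p,cn=blob(c,(Z>86)&(Z<104),(u-12,v-8,u+13,v+9),96,n+' T')
  m=np.hypot(W[...,0]-493,W[...,1]+45)<22
  print('T top z',np.percentile(Z[m&(Z>85)],[10,50,90]),'flange z',np.percentile(Z[m&(Z>50)&(Z<75)],[10,50,90]))
cv2.imwrite('pics/j.png',np.hstack([c['img'][200:350,190:320],load('top')['img'][120:270,270:400]]).repeat(3,0).repeat(3,1))"
```

```text
clock 16.0 yaw -1.704 q6 -1.3 tilt [-0.    -0.002 -1.   ] move [ 2.504e+01 -2.000e-02  2.480e+00] az 0.0 force [ 1.7 -1.   1.1] grip 0.5994921391413093
top T px [314. 188.] area 174 rect [24.8  6.9] 6.7 -> [494.1 -43.8  96. ]
T top z [93.43452894 95.70438421 98.14250744] flange z [56.4136308  60.22755525 62.41484872]
side T px [256.  245.2] area 121 rect [ 7.1 16.5] 4.1 -> [494.2 -45.5  96. ]
T top z [ 95.38780902  98.3632223  100.26641479] flange z [57.83153724 62.04526264 64.57618655]
```

View pics/j.png

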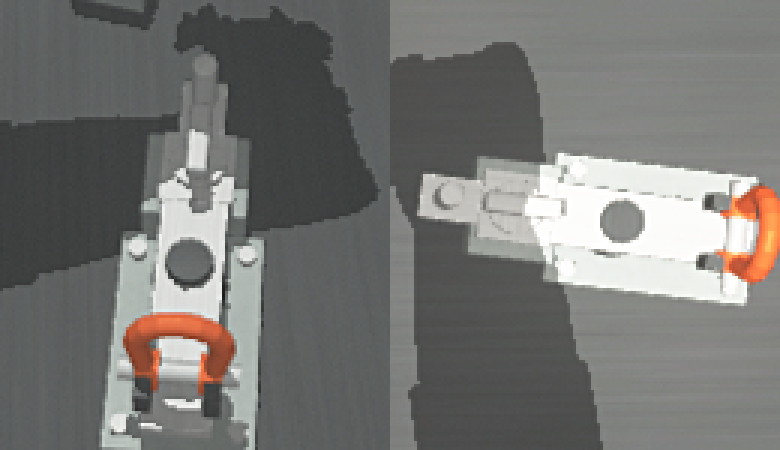

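The T sits upright at (200,165) in the side view. Its top is at about 96 mm and the flange top at about 60 mm, which is what fully home gives. The gripper is clear.

```bash
python3 -c "
from h import *
print(workorder.close_job())"
```

```text
the job is handed in; nothing more can be done
None
```

The swivel arm is turned over the ear hole and locked: the T-pin is pushed home with its flange on the arm and released, the plug is still in the rack, and I handed the job in at about 16 s; the red and orange look-alikes ended up lying on the bench, most likely toppled on their own, which I could not confirm.

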